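Pack and lock a printing block with spacers

ROBOT

A 7-joint arm with a two-finger parallel gripper is mounted at the origin on a cart in front of the work surface, level with it; the furniture and walls round the work are solid. World frame = base frame: x ahead of the robot, y to its left, z up, the work surface at z = 0. Lengths are in m, angles in rad, forces in N, time in s.
With the tool pointing down it reaches from about 0.425 to 0.925 m from the base axis. Payload 6.8 kg.
Tool frame: the origin (TCP) lies between the finger pads; the fingertips stand 11 mm ahead of it and the grasp point (between the pads) lies 8 mm behind it; z points along the fingers, y is the line along which they close (so a half turn about z gives the same grasp; the last joint's range is limited). The gripper opens to 85 mm and grips with 20 to 120 N. Pads are 22 mm wide; open, the fingers measure 114 mm over their backs; the gripper's body (76 mm by 85 mm) begins 54 mm behind the grasp point. The pads swing forward as they close: fully open they stand 13 mm farther back than shut.
Start: joints at [-1.37, 0.477, 0.022, 1.555, -0.011, 1.109, -0.083], TCP at [0.205, 0.643, 0.242] pointing down, gripper open.
Joint ranges: [-2.96, 2.96], [-0.34, 2.1], [-1.41, 1.46], [0.24, 2.44], [-1.37, 4.51], [0.17, 1.92], [-2.96, 2.96]. Speed limits (rad/s): [2.39, 2.39, 3.14, 3.14, 3.14, 3.14, 3.14].

INTERFACE

Orientations are given as a rotation vector (axis times angle).
In Python, from bench import r gives the robot as it stands.
- The arm moves only by the tool send_rows, never from a script. Its argument "deltas" is a list of rows, each an object of numbers: "dx", "dy", "dz": the shift along the world's x, y, z in mm; "rx", "ry", "rz": the turn, a rotation vector about the world's x, y, z in degrees. A call has 1 to 5 rows; each row is the pose to reach, as a shift and turn from the pose commanded when the call began; what a row does not reach only later rows make up. A row lasts 1/12 s, in which the tool goes at most 41.7 mm and 7.16 degrees, less where a joint would pass 70% of its speed; a pose out of reach is approached as far as the arm can. A call with a gripper value outside its range is refused whole. "jaw" is the finger opening in mm, from 0 to 85.4, set as the call begins (left out, the last holds). The fingers move at their own pace and stop on an object; "newtons" is the grip in N (left out, the last holds). Time passes only in rows, so rows that repeat a pose let the fingers close. It gives the time, the measured TCP pose, the force, the opening and the grip force at its end, in the units of the state.
- r.get_obs(): the state, without advancing time (a new reading comes with each control period).
- r.grab_frame(name): name is "scene" or "top"; returns a dict with "frame" (420x560x3 uint8, blue, green, red), "z_map" (420x560 float32, m along the optical axis (not along the pixel's ray), 0 where there is no reading), "vertical_fov" (degrees; the focal length in pixels is half the picture's height over the tangent of half this angle, whatever the lens; pixels are square), "cx", "cy" (the principal point, pixels), "xyz" and "orientation" of the camera in the world. Camera axes: x right, y down, z forward; pixel columns grow to the right and rows downward; lengths in m; the calibration is good to about 2 mm. A picture is of the moment at which its call begins.
- r.hand_in(): hands the job in; it is judged then, once.
The state is a dict: "clock": time; "joints": joint angles; "qvel": joint speeds; "tau": joint torques, N m; "tcp_pos": TCP position; "orientation": TCP orientation; "contact_force": force on the tool from outside, world axes, zero at the start; "moment": the same for the moment, N m; "grip_width": finger opening in m; "gripper_force": force on a finger pad.
Only numpy, scipy, OpenCV 4.12 (cv2) and the standard library are available. Lean on these libraries where they do the work, as an engineer would, in place of code of your own. Each camera call takes 0.05 s, during which the arm holds its last target. There are 200 camera calls.

TASK

Lock the square printing block on the lock-up board: stand loose wooden spacers upright and square, side by side, in the gap between the block and the sprung press bar, as many as it takes for the bar to close tight on the pack before reaching its own end stop. Then push the bar by its handle so that it squeezes the pack firmly and the block is flat and tight against the fence, and finish while still holding it so, touching no spacer (the bar springs back if let go). Keep unused spacers off the board and leave the other things on the table alone.

Things in the scene. Friction and masses are not known exactly. Their poses are not given: they have to be found in the camera images.
- lockup_board: Plywood lock-up board, fixed to the table, 130 (its x) x 290 (its y) x 12 mm thick; the origin is on the table, 15 mm from the board's middle toward the press bar (the board runs from y -130 to y +160 mm). Its +y axis runs from the press bar toward the fence; z up. Board top 12 mm above the table.
- fence_face (a point): Middle of the fence's inner face (the face that looks to the board's -y), 29 mm above the table. The fence is a fixed wooden bar 110 x 24 mm, its top 46 mm above the table, at the board's +y end.
- print_block_center (a point): Centre of the square printing block, 60 (its x) x 65 (its y) x 34 mm, plain wood with a carved upper face; it lies flat, loose on the board in front of the fence (a few mm off it at the start) with its y nearly along the board's y. Its top is 46 mm above the table.
- press_face (a point): Middle of the press bar's flat pressing face (54 mm wide), which looks to the board's +y; moves with the bar. Face 32 mm high, its top 45.5 mm above the table. The gap to pack is between this face and the block. With the block against the fence and the bar back the gap is 46 to 71 mm. The face moves along the board's y on the board's centre line.
- press_handle (a point): Centre of the upright wooden tab on the press bar, 30 (board x) x 12 (board y) mm, standing 44 mm above the bar (top 90 mm above the table); point 66.5 mm above the table and 40 mm behind the pressing face. Pinch it by its two 30 mm-apart ends, or push it from behind, toward the fence.
- press_bar (a joint): Travel of the press bar toward the fence, m: 0 fully back, 0.026 at its own end stop. A spring pushes it back with about 2.4 N at 0 rising to 5.5 N at 0.026.
- spacer_1_center (a point): One of four identical loose wooden spacers, standing on the table at the start; centre, half-way up its 74 mm height. Body 56 (its x) x 18 thick (its y) x 34 mm high; on it stands a thin gripping tab 30 (x) x 8 (y) mm, 40 mm high. Pinch the tab by its ends, 30 mm apart along x, so that neighbours in the pack stay clear. In the pack its x lies along the board's x (either way round) and its centre is 49 mm above the table, within about 10 mm of the board's centre line.
- spacer_2_center (a point): One of four identical loose wooden spacers, standing on the table at the start; centre, half-way up its 74 mm height. Body 56 (its x) x 18 thick (its y) x 34 mm high; on it stands a thin gripping tab 30 (x) x 8 (y) mm, 40 mm high. Pinch the tab by its ends, 30 mm apart along x, so that neighbours in the pack stay clear. In the pack its x lies along the board's x (either way round) and its centre is 49 mm above the table, within about 10 mm of the board's centre line.
- spacer_3_center (a point): One of four identical loose wooden spacers, standing on the table at the start; centre, half-way up its 74 mm height. Body 56 (its x) x 18 thick (its y) x 34 mm high; on it stands a thin gripping tab 30 (x) x 8 (y) mm, 40 mm high. Pinch the tab by its ends, 30 mm apart along x, so that neighbours in the pack stay clear. In the pack its x lies along the board's x (either way round) and its centre is 49 mm above the table, within about 10 mm of the board's centre line.
- spacer_4_center (a point): One of four identical loose wooden spacers, standing on the table at the start; centre, half-way up its 74 mm height. Body 56 (its x) x 18 thick (its y) x 34 mm high; on it stands a thin gripping tab 30 (x) x 8 (y) mm, 40 mm high. Pinch the tab by its ends, 30 mm apart along x, so that neighbours in the pack stay clear. In the pack its x lies along the board's x (either way round) and its centre is 49 mm above the table, within about 10 mm of the board's centre line.
- jar_white_center (a point): Bystander: white lidded jar, 60 mm across, 74 mm high; centre half-way up.
- thread_spool_center (a point): Bystander: thread spool, 30 mm across, 42 mm high; centre half-way up.
- round_block_center (a point): Bystander: round printing block, 66 mm across, 36 mm high; centre half-way up.
- knob_block_center (a point): Bystander: printing block with a turned knob, 68 x 48 x 64 mm high; centre half-way up.
Mind the look-alikes: they are no part of the job. What is shaped like the part that bears spacer_4_center but purple is not meant. What is shaped like the part that bears spacer_3_center but turquoise is not meant.

How it is judged:
At the end, for the whole second after the job is handed in: Bar pushed by the robot and still, 1 mm forward or more, 1.5 mm or more short of its end stop; over 2 N from bar to pack to block to fence; block flat and square (0.08 rad). Each spacer upright, square (0.12 rad), within 13 mm of the board's centre line in the gap, or off the board; none touched ((contact force between press_bar and spacer_1 above 2 N or contact force between press_bar and spacer_2 above 2 N or contact force between press_bar and spacer_3 above 2 N or contact force between press_bar and spacer_4 above 2 N) and (contact force between print_block and spacer_1 above 2 N or contact force between print_block and spacer_2 above 2 N or contact force between print_block and spacer_3 above 2 N or contact force between print_block and spacer_4 above 2 N) and contact force between print_block and lockup_board above 2 N and y of print_block_center in the frame of fence_face above -0.035 m and angle between print_block's own z axis and vertical below 0.06 rad and z of print_block_center in the frame of lockup_board below 0.033 m and angle between the y axis of print_block and the y axis of lockup_board, either way round below 0.08 rad and value of joint press_bar between 0.001 and 0.0245 m and velocity of joint press_bar between -0.005 and 0.005 m/s and contact force between any of the arm, the fingers and press_bar above 3 N and contact force between the fingers and spacer_1 below 0.3 N and contact force between the fingers and spacer_2 below 0.3 N and contact force between the fingers and spacer_3 below 0.3 N and contact force between the fingers and spacer_4 below 0.3 N and ((angle between spacer_1's own z axis and vertical below 0.08 rad and z of spacer_1_center in the frame of lockup_board between 0.046 and 0.052 m and x of spacer_1_center in the frame of lockup_board between -0.013 and 0.013 m and angle between the x axis of spacer_1 and the x axis of lockup_board, either way round below 0.12 rad and y of spacer_1_center in the frame of press_face above 0.006 m and y of spacer_1_center in the frame of print_block_center below -0.038 m) or y of spacer_1_center in the frame of lockup_board above 0.17 m or horizontal distance between spacer_1_center and lockup_board above 0.19 m or x of spacer_1_center in the frame of lockup_board above 0.08 m or x of spacer_1_center in the frame of lockup_board below -0.08 m) and ((angle between spacer_2's own z axis and vertical below 0.08 rad and z of spacer_2_center in the frame of lockup_board between 0.046 and 0.052 m and x of spacer_2_center in the frame of lockup_board between -0.013 and 0.013 m and angle between the x axis of spacer_2 and the x axis of lockup_board, either way round below 0.12 rad and y of spacer_2_center in the frame of press_face above 0.006 m and y of spacer_2_center in the frame of print_block_center below -0.038 m) or y of spacer_2_center in the frame of lockup_board above 0.17 m or horizontal distance between spacer_2_center and lockup_board above 0.19 m or x of spacer_2_center in the frame of lockup_board above 0.08 m or x of spacer_2_center in the frame of lockup_board below -0.08 m) and ((angle between spacer_3's own z axis and vertical below 0.08 rad and z of spacer_3_center in the frame of lockup_board between 0.046 and 0.052 m and x of spacer_3_center in the frame of lockup_board between -0.013 and 0.013 m and angle between the x axis of spacer_3 and the x axis of lockup_board, either way round below 0.12 rad and y of spacer_3_center in the frame of press_face above 0.006 m and y of spacer_3_center in the frame of print_block_center below -0.038 m) or y of spacer_3_center in the frame of lockup_board above 0.17 m or horizontal distance between spacer_3_center and lockup_board above 0.19 m or x of spacer_3_center in the frame of lockup_board above 0.08 m or x of spacer_3_center in the frame of lockup_board below -0.08 m) and ((angle between spacer_4's own z axis and vertical below 0.08 rad and z of spacer_4_center in the frame of lockup_board between 0.046 and 0.052 m and x of spacer_4_center in the frame of lockup_board between -0.013 and 0.013 m and angle between the x axis of spacer_4 and the x axis of lockup_board, either way round below 0.12 rad and y of spacer_4_center in the frame of press_face above 0.006 m and y of spacer_4_center in the frame of print_block_center below -0.038 m) or y of spacer_4_center in the frame of lockup_board above 0.17 m or horizontal distance between spacer_4_center and lockup_board above 0.19 m or x of spacer_4_center in the frame of lockup_board above 0.08 m or x of spacer_4_center in the frame of lockup_board below -0.08 m)); the arm keeps its last pose, push and grip.
It fails at once if a bystander was moved by more than 30 mm (distance of any of jar_white_center, thread_spool_center, round_block_center, knob_block_center from where it was at the start of the episode above 0.03 m).
It fails at once if the printing block was lifted or tipped (angle between print_block's own z axis and vertical above 0.35 rad or height (world z) of print_block_center above 0.05 m).
It also fails if it takes over 72 s, if anything falls off the work surface, if the arm or the gripper's body presses on something with over 40 N, if the wrist force passes 120 N, or if a joint passes its speed limit or range.

## Working session

There is one attempt and no reset: what is moved stays moved. The work goes in short steps, Python scripts to look and compute and a tool call to move; the robot and the scene stay as the last step left them, time stands still between calls to the robot, and variables do not carry over. Pictures are saved under pics/ and viewed, at most 10 in all, crops included, and the job is handed in when it is done.

Besides the shell and the picture viewer there is one more tool, called after ">>>" as name(argument=value, ...) on one line, values as JSON. send_rows: Moves the arm, as the interface text tells. Its arguments: {"type":"object","properties":{"deltas":{"type":"array","items":{"type":"object","properties":{"dx":{"type":"number"},"dy":{"type":"number"},"dz":{"type":"number"},"rx":{"type":"number"},"ry":{"type":"number"},"rz":{"type":"number"}}}},"jaw":{"type":"number"},"newtons":{"type":"number"}},"required":["deltas"]}

```bash
mkdir -p pics; cat > h.py <<'E'
import numpy as np, cv2
from scipy.spatial.transform import Rotation as R
from bench import r
def cam(n):
    f=r.grab_frame(n); h,w=f['z_map'].shape
    fl=h/2/np.tan(np.radians(f['vertical_fov'])/2)
    o=np.array(f['orientation']); M=(R.from_rotvec(o) if o.shape==(3,) else R.from_matrix(o) if o.shape==(3,3) else R.from_quat(o)).as_matrix()
    v,u=np.mgrid[:h,:w]; z=f['z_map']
    P=np.stack([(u-f['cx'])/fl*z,(v-f['cy'])/fl*z,z],-1)@M.T+np.array(f['xyz'])
    P[z==0]=np.nan
    return f['frame'],P,f
E
python3 - <<'E'
from h import *
for n in('scene','top'):
    im,P,f=cam(n); cv2.imwrite(f'pics/{n}0.png',im); np.savez(f'{n}0.npz',im=im,P=P)
    print(n,f['xyz'],f['orientation'],f['vertical_fov'],f['cx'],f['cy'])
print(r.get_obs())
E
```

```text
scene [-0.33922024 -0.66020718  0.91771273] [-2.04539232  0.95232049 -0.47717413] 42.48178447164789 277.3723505340591 208.77716910193132
top [0.23110221 0.07894732 1.55438442] [-2.1009434   2.15943913 -0.19873733] 44.616715027035454 275.692458196102 212.36053088866532
{'clock': 0.1, 'joints': array([-1.37008945,  0.47771661,  0.02232224,  1.55632989, -0.01148415,
        1.10931374, -0.08307382]), 'qvel': array([ 0.00108511, -0.0006588 , -0.00089254, -0.00358627,  0.00076044,
       -0.00012173,  0.00021169]), 'tau': array([ 3.00450978e-03, -5.97762108e+01,  1.61272768e+00, -2.81954849e+01,
        1.27598559e-02,  4.89197555e-03, -6.93186053e-06]), 'tcp_pos': array([0.20499346, 0.64258446, 0.24143267]), 'orientation': array([-4.83016393e-01, -3.10410724e+00,  2.56740798e-03]), 'contact_force': array([ 0.26012246, -0.31027391,  0.55576012]), 'moment': array([-0.01005796, -0.05057451, -0.02217273]), 'gripper_force': 0.0, 'grip_width': 0.08532216412055424}
```

View pics/top0.png

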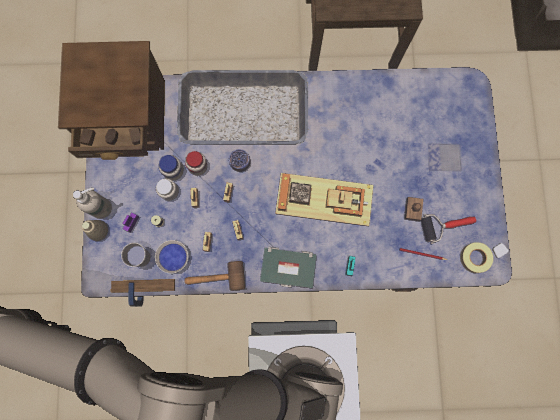

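View pics/scene0.png

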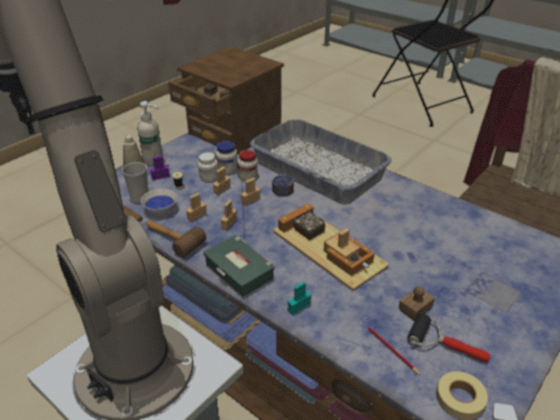

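The top view shows six spacer-shaped parts. Four are plain wood, at (195,197), (228,191), (207,241) and (238,230), and these fit the description. The purple one at (131,222) and the turquoise one at (351,265) are look-alikes. The board is at about (325,200), with its fence on the left at (284,192) and the press bar at (345,198).

```bash
python3 - <<'E'
from h import *
d=np.load('top0.npz'); im,P=d['im'],d['P']
def rect(m,name,minn=8):
    n,l,s,c=cv2.connectedComponentsWithStats(m.astype(np.uint8),connectivity=8)
    for i in range(1,n):
        if s[i,4]<minn: continue
        q=P[l==i]; xy=(q[:,:2]*1000).astype(np.float32)
        (cx,cy),(a,b),t=cv2.minAreaRect(xy); 
        ev,V=np.linalg.eigh(np.cov(xy.T)); ax=np.degrees(np.arctan2(V[1,1],V[0,1]))
        print(name,c[i].round(),s[i,4],'ctr',round(cx,1),round(cy,1),'size',round(a),round(b),'rect',round(t,1),'pca',round(ax,1),'z',np.round(np.nanmedian(q[:,2])*1000,1),'med',np.nanmedian(xy,0).round(1))
v,u=np.mgrid[:420,:560]; z=P[...,2]
sp=(u>180)&(u<250)&(v>170)&(v<255)
rect(sp&(z>.018)&(z<.048),'body'); rect(sp&(z>.058)&(z<.08),'tab',4)
bd=(u>265)&(u<385)&(v>165)&(v<235)
rect(bd&(z>.006)&(z<.1),'board',50); rect(bd&(z>.035)&(z<.056),'tops',10); rect(bd&(z>.075),'handle',4)
cv2.imwrite('pics/c1.png',cv2.resize(im[165:260,115:375],None,fx=3,fy=3,interpolation=cv2.INTER_CUBIC))
E
```

```text
body [196. 172.] 38 ctr 640.1 307.1 size 43 8 rect 87.2 pca 89.7 z 30.0 med [638.4 304.5]
body [228. 193.] 84 ctr 576.4 210.8 size 18 57 rect 77.5 pca 163.6 z 32.6 med [568.2 208.1]
body [194. 198.] 88 ctr 562.9 312.4 size 57 18 rect 0.2 pca 176.7 z 32.9 med [552.7 309.3]
body [237. 230.] 81 ctr 459.0 183.1 size 57 18 rect 13.3 pca -167.3 z 31.9 med [453.8 180.8]
body [207. 242.] 86 ctr 425.5 274.6 size 17 57 rect 83.6 pca 171.1 z 33.1 med [421.1 271.6]
body [184. 249.] 34 ctr 404.3 341.6 size 38 11 rect 25.9 pca -149.2 z 32.1 med [405.6 340.9]
tab [226. 188.] 32 ctr 576.5 210.7 size 8 27 rect 76.0 pca 165.5 z 70.9 med [576.9 210.5]
tab [192. 194.] 36 ctr 563.4 313.5 size 29 8 rect 2.0 pca -175.5 z 71.4 med [563.4 312.9]
tab [236. 227.] 29 ctr 458.1 182.9 size 28 8 rect 12.9 pca -165.9 z 73.9 med [459.1 182.6]
tab [205. 240.] 32 ctr 425.0 275.7 size 9 27 rect 82.7 pca 171.2 z 73.1 med [424.5 273.8]
board [324. 199.] 3742 ctr 548.4 -86.7 size 293 135 rect 81.2 pca 80.9 z 15.2 med [543.3 -85.7]
tops [283. 191.] 283 ctr 569.4 40.1 size 24 110 rect 80.8 pca 170.7 z 44.9 med [569.   40.1]
tops [300. 192.] 394 ctr 565.2 -8.9 size 62 60 rect 81.3 pca 73.1 z 43.2 med [564.4  -9.1]
tops [344. 200.] 684 ctr 539.3 -144.7 size 110 83 rect 81.4 pca 83.3 z 43.1 med [ 538.4 -143.5]
handle [342. 196.] 46 ctr 542.3 -130.3 size 12 30 rect 83.6 pca 170.8 z 87.8 med [ 543.1 -129.7]
```

View pics/c1.png

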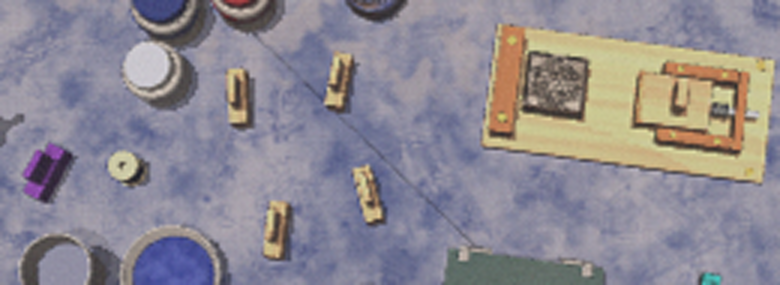

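The crop confirms the four plain-wood spacers at crop (238,97), (340,80), (278,229) and (369,194), with the purple and turquoise look-alikes set apart from them. The gap is about 55 mm with the block against the fence, so two spacers (36 mm) leave the bar about 19 mm of travel, inside 1 to 24.5 mm. I'll take the ones at (576,211) and (459,183).

>>> send_rows(deltas=[{"dx": 25, "dy": -29, "dz": 0, "rz": -5.7}, {"dx": 50, "dy": -58, "dz": 0, "rz": -11.4}, {"dx": 75, "dy": -86, "dz": 0, "rz": -17.1}, {"dx": 100, "dy": -115, "dz": 0, "rz": -22.8}, {"dx": 124, "dy": -144, "dz": 0, "rz": -28.5}], jaw=55, newtons=40)

```text
$.deltas[0]: bad value
```

>>> send_rows(deltas=[{"dx": 25, "dy": -29, "dz": -6, "rz": -5.7}, {"dx": 50, "dy": -58, "dz": -12, "rz": -11.4}, {"dx": 75, "dy": -86, "dz": -18, "rz": -17.1}, {"dx": 100, "dy": -115, "dz": -24, "rz": -22.8}, {"dx": 124, "dy": -144, "dz": -30, "rz": -28.5}])

```text
$.deltas[0]: bad value
```

>>> send_rows(deltas=[{"dx": 25, "dy": -29, "dz": -16, "rz": -5.7}, {"dx": 50, "dy": -58, "dz": -32, "rz": -11.4}, {"dx": 75, "dy": -86, "dz": -48, "rz": -17.1}, {"dx": 100, "dy": -115, "dz": -64, "rz": -22.8}, {"dx": 124, "dy": -144, "dz": -80, "rz": -28.5}])

```text
$.deltas[0]: bad value
```

>>> send_rows(deltas=[{"dx": 25, "dy": -29, "dz": 0, "rx": 0, "ry": 0, "rz": -5.7}, {"dx": 50, "dy": -58, "dz": 0, "rx": 0, "ry": 0, "rz": -11.4}, {"dx": 75, "dy": -86, "dz": 0, "rx": 0, "ry": 0, "rz": -17.1}, {"dx": 100, "dy": -115, "dz": 0, "rx": 0, "ry": 0, "rz": -22.8}, {"dx": 124, "dy": -144, "dz": 0, "rx": 0, "ry": 0, "rz": -28.5}], jaw=55, newtons=40)

```text
clock: 0.52
tcp_pos: [0.3301, 0.4972, 0.2419]
orientation: [1.24, 2.887, -0.001]
contact_force: [0.1, 0.6, 0.5]
grip_width: 0.0553
gripper_force: 0.0
```

>>> send_rows(deltas=[{"dx": 25, "dy": -29, "dz": -6, "rx": 0, "ry": 0, "rz": -5.7}, {"dx": 50, "dy": -58, "dz": -12, "rx": 0, "ry": 0, "rz": -11.4}, {"dx": 75, "dy": -86, "dz": -18, "rx": 0, "ry": 0, "rz": -17.1}, {"dx": 100, "dy": -115, "dz": -24, "rx": 0, "ry": 0, "rz": -22.8}, {"dx": 124, "dy": -144, "dz": -30, "rx": 0, "ry": 0, "rz": -28.5}])

```text
clock: 0.93
tcp_pos: [0.454, 0.3534, 0.2119]
orientation: [-1.912, -2.493, 0.0]
contact_force: [0.2, 0.2, -0.7]
grip_width: 0.0551
gripper_force: 0.0
```

>>> send_rows(deltas=[{"dx": 25, "dy": -29, "dz": -16, "rx": 0, "ry": 0, "rz": -5.7}, {"dx": 50, "dy": -58, "dz": -32, "rx": 0, "ry": 0, "rz": -11.4}, {"dx": 75, "dy": -86, "dz": -48, "rx": 0, "ry": 0, "rz": -17.1}, {"dx": 100, "dy": -115, "dz": -64, "rx": 0, "ry": 0, "rz": -22.8}, {"dx": 123, "dy": -143, "dz": -80, "rx": 0, "ry": 0, "rz": -28.5}])

```text
clock: 1.35
tcp_pos: [0.5771, 0.2103, 0.1314]
orientation: [2.467, 1.945, -0.0]
contact_force: [0.0, 1.3, -0.2]
grip_width: 0.055
gripper_force: 0.0
```

>>> send_rows(deltas=[{"dx": 0, "dy": 0, "dz": 0, "rx": 0, "ry": 0, "rz": 0}])

```text
clock: 1.43
tcp_pos: [0.5788, 0.2028, 0.1295]
orientation: [2.472, 1.93, -0.008]
contact_force: [-0.3, -2.0, 0.5]
grip_width: 0.0548
gripper_force: 0.0
```

>>> send_rows(deltas=[{"dx": 0, "dy": 0, "dz": 0, "rx": 0, "ry": 0, "rz": 0}, {"dx": 0, "dy": 0, "dz": -20, "rx": 0, "ry": 0, "rz": 0}, {"dx": 0, "dy": 0, "dz": -45, "rx": 0, "ry": 0, "rz": 0}, {"dx": 0, "dy": 0, "dz": -70, "rx": 0, "ry": 0, "rz": 0}, {"dx": 0, "dy": 0, "dz": -80, "rx": 0, "ry": 0, "rz": 0}])

```text
clock: 1.85
tcp_pos: [0.5734, 0.2136, 0.0496]
orientation: [-2.457, -1.954, 0.006]
contact_force: [-1.4, -0.1, -0.5]
grip_width: 0.0549
gripper_force: 0.0
```

>>> send_rows(deltas=[{"dx": 0, "dy": 0, "dz": 0, "rx": 0, "ry": 0, "rz": 0}, {"dx": 0, "dy": 0, "dz": 0, "rx": 0, "ry": 0, "rz": 0}])

```text
clock: 2.02
tcp_pos: [0.5759, 0.213, 0.0527]
orientation: [-2.46, -1.953, 0.0]
contact_force: [-0.3, 0.3, 0.8]
grip_width: 0.0552
gripper_force: 0.0
```

>>> send_rows(deltas=[{"dx": 0, "dy": 0, "dz": 0, "rx": 0, "ry": 0, "rz": 0}, {"dx": 0, "dy": 0, "dz": 0, "rx": 0, "ry": 0, "rz": 0}, {"dx": 0, "dy": 0, "dz": 0, "rx": 0, "ry": 0, "rz": 0}, {"dx": 0, "dy": 0, "dz": 0, "rx": 0, "ry": 0, "rz": 0}], jaw=20)

```text
clock: 2.35
tcp_pos: [0.5773, 0.2127, 0.0541]
orientation: [2.462, 1.951, 0.005]
contact_force: [-1.3, -0.2, 6.7]
grip_width: 0.0293
gripper_force: 40.1
```

>>> send_rows(deltas=[{"dx": 0, "dy": 0, "dz": 15, "rx": 0, "ry": 0, "rz": 0}, {"dx": 0, "dy": 0, "dz": 40, "rx": 0, "ry": 0, "rz": 0}, {"dx": 0, "dy": -10, "dz": 65, "rx": 0, "ry": 0, "rz": 1}, {"dx": -3, "dy": -35, "dz": 75, "rx": 0, "ry": 0, "rz": 2}, {"dx": -6, "dy": -70, "dz": 80, "rx": 0, "ry": 0, "rz": 4.3}])

```text
clock: 2.77
tcp_pos: [0.5715, 0.1454, 0.1349]
orientation: [2.38, 2.05, 0.009]
contact_force: [0.4, -0.7, -0.9]
grip_width: 0.029
gripper_force: 39.7
```

>>> send_rows(deltas=[{"dx": -3, "dy": -40, "dz": 0, "rx": 0, "ry": 0, "rz": 0}, {"dx": -6, "dy": -80, "dz": 0, "rx": 0, "ry": 0, "rz": 0}, {"dx": -10, "dy": -120, "dz": 0, "rx": 0, "ry": 0, "rz": 0}, {"dx": -13, "dy": -155, "dz": 0, "rx": 0, "ry": 0, "rz": 0}, {"dx": -15, "dy": -180, "dz": 0, "rx": 0, "ry": 0, "rz": 0}])

```text
clock: 3.18
tcp_pos: [0.5544, -0.0421, 0.1332]
orientation: [2.39, 2.037, 0.0]
contact_force: [-0.1, 0.2, 0.2]
grip_width: 0.0292
gripper_force: 39.7
```

>>> send_rows(deltas=[{"dx": -1, "dy": -12, "dz": 0, "rx": 0, "ry": 0, "rz": 0}, {"dx": -1, "dy": -12, "dz": 0, "rx": 0, "ry": 0, "rz": 0}, {"dx": -1, "dy": -12, "dz": 0, "rx": 0, "ry": 0, "rz": 0}, {"dx": -1, "dy": -12, "dz": 0, "rx": 0, "ry": 0, "rz": 0}, {"dx": -1, "dy": -12, "dz": 0, "rx": 0, "ry": 0, "rz": 0}])

```text
clock: 3.6
tcp_pos: [0.5545, -0.0474, 0.1322]
orientation: [-2.383, -2.046, -0.001]
contact_force: [0.4, 0.4, -0.9]
grip_width: 0.029
gripper_force: 39.7
```

```bash
python3 - <<'E'
from h import *
o=r.get_obs();print(o['tcp_pos'],o['orientation'],o['contact_force'])
im,P,f=cam('top'); cv2.imwrite('pics/t1.png',cv2.resize(im[150:250,255:395],None,fx=5,fy=5,interpolation=cv2.INTER_CUBIC))
im,P,f=cam('scene'); cv2.imwrite('pics/s1.png',cv2.resize(im[150:310,220:420],None,fx=3.5,fy=3.5,interpolation=cv2.INTER_CUBIC))
E
```

```text
[ 0.55454119 -0.04737526  0.13222588] [-2.38286530e+00 -2.04618778e+00 -9.86966932e-04] [ 0.35819965  0.35226217 -0.90856891]
```

View pics/s1.png

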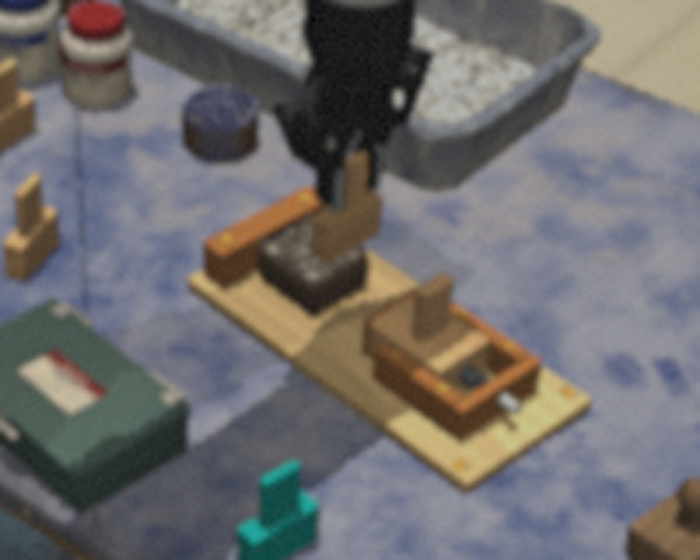

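The scene view shows the spacer held upright over the gap at (345,225), with the block at (312,265) and the bar face at (375,335). I'll shift it 4 mm toward the bar and lower it.

>>> send_rows(deltas=[{"dx": 0, "dy": -4, "dz": 0, "rx": 0, "ry": 0, "rz": 0}, {"dx": 0, "dy": -4, "dz": -20, "rx": 0, "ry": 0, "rz": 0}, {"dx": 0, "dy": -4, "dz": -40, "rx": 0, "ry": 0, "rz": 0}, {"dx": 0, "dy": -4, "dz": -52, "rx": 0, "ry": 0, "rz": 0}, {"dx": 0, "dy": -4, "dz": -58, "rx": 0, "ry": 0, "rz": 0}])

```text
clock: 4.12
tcp_pos: [0.5531, -0.0536, 0.0726]
orientation: [-2.385, -2.042, 0.003]
contact_force: [0.6, 1.4, -0.5]
grip_width: 0.0292
gripper_force: 39.7
```

>>> send_rows(deltas=[{"dx": 0, "dy": 0, "dz": -2, "rx": 0, "ry": 0, "rz": 0}, {"dx": 0, "dy": 0, "dz": -4, "rx": 0, "ry": 0, "rz": 0}, {"dx": 0, "dy": 0, "dz": -6, "rx": 0, "ry": 0, "rz": 0}, {"dx": 0, "dy": 0, "dz": -7, "rx": 0, "ry": 0, "rz": 0}, {"dx": 0, "dy": 0, "dz": -7, "rx": 0, "ry": 0, "rz": 0}])

```text
clock: 4.53
tcp_pos: [0.5545, -0.0539, 0.0677]
orientation: [2.387, 2.042, 0.001]
contact_force: [0.0, 0.0, -0.3]
grip_width: 0.0294
gripper_force: 39.7
```

>>> send_rows(deltas=[{"dx": 0, "dy": 0, "dz": -1, "rx": 0, "ry": 0, "rz": 0}, {"dx": 0, "dy": 0, "dz": -2, "rx": 0, "ry": 0, "rz": 0}, {"dx": 0, "dy": 0, "dz": -2.5, "rx": 0, "ry": 0, "rz": 0}, {"dx": 0, "dy": 0, "dz": -2.5, "rx": 0, "ry": 0, "rz": 0}])

```text
clock: 4.87
tcp_pos: [0.5545, -0.054, 0.066]
orientation: [-2.387, -2.042, -0.002]
contact_force: [-3.3, 1.1, 11.3]
grip_width: 0.0292
gripper_force: 41.0
```

Contact with the board. Release, then rise.

>>> send_rows(deltas=[{"dx": 0, "dy": 0, "dz": 1, "rx": 0, "ry": 0, "rz": 0}, {"dx": 0, "dy": 0, "dz": 1, "rx": 0, "ry": 0, "rz": 0}, {"dx": 0, "dy": 0, "dz": 1, "rx": 0, "ry": 0, "rz": 0}, {"dx": 0, "dy": 0, "dz": 1, "rx": 0, "ry": 0, "rz": 0}], jaw=52)

```text
clock: 5.2
tcp_pos: [0.5541, -0.0538, 0.0657]
orientation: [-2.387, -2.043, 0.0]
contact_force: [-0.8, 0.5, -0.4]
grip_width: 0.0519
gripper_force: 0.0
```

>>> send_rows(deltas=[{"dx": 0, "dy": 0, "dz": 20, "rx": 0, "ry": 0, "rz": 0}, {"dx": 0, "dy": 0, "dz": 50, "rx": 0, "ry": 0, "rz": 0}, {"dx": 0, "dy": 10, "dz": 70, "rx": 0, "ry": 0, "rz": 4}, {"dx": -10, "dy": 40, "dz": 75, "rx": 0, "ry": 0, "rz": 8}, {"dx": -20, "dy": 75, "dz": 75, "rx": 0, "ry": 0, "rz": 12}])

```text
clock: 5.62
tcp_pos: [0.5357, 0.0195, 0.1429]
orientation: [2.16, 2.276, 0.004]
contact_force: [0.4, -0.1, -0.3]
grip_width: 0.0519
gripper_force: 0.0
```

>>> send_rows(deltas=[{"dx": -15, "dy": 38, "dz": 0, "rx": 0, "ry": 0, "rz": 3}, {"dx": -30, "dy": 76, "dz": 0, "rx": 0, "ry": 0, "rz": 6}, {"dx": -45, "dy": 112, "dz": 0, "rx": 0, "ry": 0, "rz": 8}, {"dx": -60, "dy": 142, "dz": 0, "rx": 0, "ry": 0, "rz": 10}, {"dx": -75, "dy": 162, "dz": 0, "rx": 0, "ry": 0, "rz": 10}])

```text
clock: 6.03
tcp_pos: [0.458, 0.1867, 0.1408]
orientation: [-1.947, -2.465, -0.002]
contact_force: [-0.2, 0.7, -0.7]
grip_width: 0.0518
gripper_force: 0.0
```

>>> send_rows(deltas=[{"dx": 0, "dy": 0, "dz": 0, "rx": 0, "ry": 0, "rz": 0}, {"dx": 0, "dy": 0, "dz": 0, "rx": 0, "ry": 0, "rz": 0}, {"dx": 0, "dy": 0, "dz": 0, "rx": 0, "ry": 0, "rz": 0}, {"dx": 0, "dy": 0, "dz": 0, "rx": 0, "ry": 0, "rz": 0}])

```text
clock: 6.37
tcp_pos: [0.4599, 0.1817, 0.1408]
orientation: [1.956, 2.458, -0.0]
contact_force: [0.1, -0.7, -1.1]
grip_width: 0.0521
gripper_force: 0.0
```

```bash
cat > look.py <<'E'
from h import *
import sys
im,P,f=cam('top'); v,u=np.mgrid[:420,:560]; z=P[...,2]
o=np.array([548.6,-90.8]); U=np.array([.157,.988]); X=np.array([.988,-.157])
q=P[...,:2]*1000-o; s=q@U; x=q@X
def rep(m,n):
    k,l,st,c=cv2.connectedComponentsWithStats(m.astype(np.uint8))
    for i in range(1,k):
        if st[i,4]<6: continue
        w=l==i; (cx,cy),wh,t=cv2.minAreaRect(np.stack([x[w],s[w]],-1).astype(np.float32))
        print(n,'x,s',round(cx,1),round(cy,1),'size',np.round(wh,0),'ang',round(t,1),'z',np.round(np.median(z[w])*1000),'world',(o+cx*X+cy*U).round(1))
b=(abs(x)<60)
rep(b&(s>-70)&(s<75)&(z>.06)&(z<.1),'tabs'); rep(b&(s>-2)&(s<120)&(z>.036)&(z<.055),'tops')
cv2.imwrite(f'pics/{sys.argv[1]}.png',cv2.resize(im[150:250,255:395],None,fx=5,fy=5,interpolation=cv2.INTER_CUBIC))
E
python3 look.py t2
```

```text
tabs x,s -4.0 36.6 size [31.  8.] ang 1.6 z 83.0 world [550.4 -54. ]
tabs x,s -0.9 -39.7 size [12. 30.] ang 87.9 z 87.0 world [ 541.4 -129.9]
tops x,s 3.5 83.8 size [63. 59.] ang 89.6 z 44.0 world [565.2  -8.6]
tops x,s -4.7 36.1 size [57. 18.] ang 0.1 z 45.0 world [549.6 -54.4]
tops x,s -3.9 -0.3 size [20.  1.] ang 3.4 z 46.0 world [544.7 -90.5]
```

View pics/t2.png

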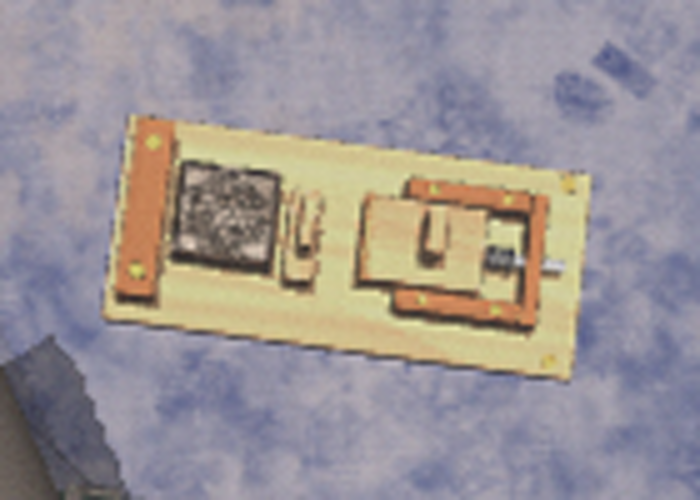

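The first spacer stands upright and square at crop (303,240): x -4 mm, 36 mm ahead of the bar face. There is 27 mm of room behind it. I'll pick the second one now.

>>> send_rows(deltas=[{"dx": 0, "dy": 0, "dz": -25, "rx": 0, "ry": 0, "rz": 0}, {"dx": 0, "dy": 0, "dz": -50, "rx": 0, "ry": 0, "rz": 0}, {"dx": 0, "dy": 0, "dz": -75, "rx": 0, "ry": 0, "rz": 0}, {"dx": 0, "dy": 0, "dz": -86, "rx": 0, "ry": 0, "rz": 0}, {"dx": 0, "dy": 0, "dz": -86, "rx": 0, "ry": 0, "rz": 0}])

```text
clock: 6.83
tcp_pos: [0.4581, 0.1814, 0.0527]
orientation: [-1.955, -2.458, 0.007]
contact_force: [0.2, -1.2, -0.5]
grip_width: 0.0519
gripper_force: 0.0
```

>>> send_rows(deltas=[{"dx": 0, "dy": 0, "dz": 0, "rx": 0, "ry": 0, "rz": 0}, {"dx": 0, "dy": 0, "dz": 0, "rx": 0, "ry": 0, "rz": 0}, {"dx": 0, "dy": 0, "dz": 0, "rx": 0, "ry": 0, "rz": 0}, {"dx": 0, "dy": 0, "dz": 0, "rx": 0, "ry": 0, "rz": 0}], jaw=20)

```text
clock: 7.17
tcp_pos: [0.46, 0.1835, 0.056]
orientation: [1.953, 2.46, 0.004]
contact_force: [0.4, 0.5, 2.8]
grip_width: 0.0295
gripper_force: 39.7
```

>>> send_rows(deltas=[{"dx": 0, "dy": 0, "dz": 20, "rx": 0, "ry": 0, "rz": 0}, {"dx": 0, "dy": 0, "dz": 50, "rx": 0, "ry": 0, "rz": 0}, {"dx": 5, "dy": -10, "dz": 80, "rx": 0, "ry": 0, "rz": -3}, {"dx": 15, "dy": -35, "dz": 100, "rx": 0, "ry": 0, "rz": -7}, {"dx": 28, "dy": -70, "dz": 105, "rx": 0, "ry": 0, "rz": -12}])

```text
clock: 7.58
tcp_pos: [0.4891, 0.1159, 0.164]
orientation: [2.196, 2.245, 0.012]
contact_force: [1.7, -0.6, -1.0]
grip_width: 0.029
gripper_force: 39.6
```

>>> send_rows(deltas=[{"dx": 14, "dy": -36, "dz": 0, "rx": 0, "ry": 0, "rz": -3}, {"dx": 28, "dy": -73, "dz": 0, "rx": 0, "ry": 0, "rz": -6}, {"dx": 42, "dy": -110, "dz": 0, "rx": 0, "ry": 0, "rz": -8}, {"dx": 54, "dy": -145, "dz": 0, "rx": 0, "ry": 0, "rz": -10.2}, {"dx": 61, "dy": -175, "dz": 0, "rx": 0, "ry": 0, "rz": -10.2}])

```text
clock: 8.0
tcp_pos: [0.5493, -0.0646, 0.1608]
orientation: [2.392, 2.033, 0.002]
contact_force: [1.0, -0.1, -0.9]
grip_width: 0.029
gripper_force: 39.6
```

>>> send_rows(deltas=[{"dx": 4, "dy": -15, "dz": 0, "rx": 0, "ry": 0, "rz": 0}, {"dx": 4, "dy": -15, "dz": 0, "rx": 0, "ry": 0, "rz": 0}, {"dx": 4, "dy": -15, "dz": 0, "rx": 0, "ry": 0, "rz": 0}, {"dx": 4, "dy": -15, "dz": 0, "rx": 0, "ry": 0, "rz": 0}, {"dx": 4, "dy": -15, "dz": 0, "rx": 0, "ry": 0, "rz": 0}])

```text
clock: 8.42
tcp_pos: [0.552, -0.0751, 0.1599]
orientation: [-2.387, -2.041, -0.001]
contact_force: [-0.4, 0.1, -0.9]
grip_width: 0.0289
gripper_force: 39.6
```

>>> send_rows(deltas=[{"dx": 1, "dy": -1, "dz": -25, "rx": 0, "ry": 0, "rz": 0}, {"dx": 1, "dy": -1, "dz": -50, "rx": 0, "ry": 0, "rz": 0}, {"dx": 1, "dy": -1, "dz": -70, "rx": 0, "ry": 0, "rz": 0}, {"dx": 1, "dy": -1, "dz": -80, "rx": 0, "ry": 0, "rz": 0}, {"dx": 1, "dy": -1, "dz": -85, "rx": 0, "ry": 0, "rz": 0}])

```text
clock: 8.83
tcp_pos: [0.5522, -0.0765, 0.0734]
orientation: [-2.387, -2.039, 0.003]
contact_force: [0.4, -0.9, -0.9]
grip_width: 0.0294
gripper_force: 39.6
```

>>> send_rows(deltas=[{"dx": 0, "dy": 0, "dz": -2, "rx": 0, "ry": 0, "rz": 0}, {"dx": 0, "dy": 0, "dz": -3.5, "rx": 0, "ry": 0, "rz": 0}, {"dx": 0, "dy": 0, "dz": -5, "rx": 0, "ry": 0, "rz": 0}, {"dx": 0, "dy": 0, "dz": -6, "rx": 0, "ry": 0, "rz": 0}, {"dx": 0, "dy": 0, "dz": -6, "rx": 0, "ry": 0, "rz": 0}])

```text
clock: 9.25
tcp_pos: [0.5536, -0.0779, 0.0694]
orientation: [2.39, 2.038, 0.001]
contact_force: [0.0, -0.7, -0.5]
grip_width: 0.0291
gripper_force: 39.6
```

>>> send_rows(deltas=[{"dx": 0, "dy": 0, "dz": -1, "rx": 0, "ry": 0, "rz": 0}, {"dx": 0, "dy": 0, "dz": -1.8, "rx": 0, "ry": 0, "rz": 0}, {"dx": 0, "dy": 0, "dz": -2.2, "rx": 0, "ry": 0, "rz": 0}, {"dx": 0, "dy": 0, "dz": -2.2, "rx": 0, "ry": 0, "rz": 0}])

```text
clock: 9.58
tcp_pos: [0.5535, -0.078, 0.0679]
orientation: [-2.391, -2.038, -0.002]
contact_force: [-4.2, 0.4, 12.8]
grip_width: 0.0293
gripper_force: 41.1
```

>>> send_rows(deltas=[{"dx": 0, "dy": 0, "dz": 1, "rx": 0, "ry": 0, "rz": 0}, {"dx": 0, "dy": 0, "dz": 1, "rx": 0, "ry": 0, "rz": 0}, {"dx": 0, "dy": 0, "dz": 1, "rx": 0, "ry": 0, "rz": 0}, {"dx": 0, "dy": 0, "dz": 1, "rx": 0, "ry": 0, "rz": 0}], jaw=52)

```text
clock: 9.92
tcp_pos: [0.5531, -0.0779, 0.0675]
orientation: [2.391, 2.038, -0.0]
contact_force: [-0.4, 0.5, 0.0]
grip_width: 0.0523
gripper_force: 0.0
```

>>> send_rows(deltas=[{"dx": 0, "dy": 0, "dz": 20, "rx": 0, "ry": 0, "rz": 0}, {"dx": 0, "dy": 0, "dz": 50, "rx": 0, "ry": 0, "rz": 0}, {"dx": 0, "dy": 0, "dz": 70, "rx": 0, "ry": 0, "rz": 0}, {"dx": -5, "dy": 30, "dz": 75, "rx": 0, "ry": 0, "rz": 0}, {"dx": -30, "dy": 65, "dz": 75, "rx": 0, "ry": 0, "rz": 0}])

```text
clock: 10.33
tcp_pos: [0.5284, -0.0155, 0.1452]
orientation: [2.391, 2.029, 0.009]
contact_force: [1.3, 1.8, 0.5]
grip_width: 0.0523
gripper_force: 0.0
```

>>> send_rows(deltas=[{"dx": -20, "dy": 37, "dz": 0, "rx": 0, "ry": 0, "rz": 0}, {"dx": -40, "dy": 73, "dz": 0, "rx": 0, "ry": 0, "rz": 0}, {"dx": -60, "dy": 100, "dz": 0, "rx": 0, "ry": 0, "rz": 0}, {"dx": -60, "dy": 110, "dz": 0, "rx": 0, "ry": 0, "rz": 0}])

```text
clock: 10.67
tcp_pos: [0.4597, 0.1001, 0.1419]
orientation: [-2.382, -2.043, 0.004]
contact_force: [-1.5, -0.5, -1.0]
grip_width: 0.0519
gripper_force: 0.0
```

```bash
python3 look.py t3
```

```text
tabs x,s -4.9 36.3 size [31.  8.] ang 1.2 z 85.0 world [549.4 -54.2]
tabs x,s -1.5 13.1 size [29.  7.] ang 2.1 z 85.0 world [549.1 -77.6]
tabs x,s -1.5 -39.4 size [12. 30.] ang 89.4 z 87.0 world [ 540.9 -129.5]
tops x,s 2.7 83.8 size [63. 60.] ang 88.3 z 43.0 world [564.4  -8.4]
tops x,s -4.9 36.1 size [56. 18.] ang 0.2 z 46.0 world [549.5 -54.4]
tops x,s -1.5 10.1 size [57. 24.] ang 0.6 z 44.0 world [548.7 -80.6]
```

View pics/t3.png

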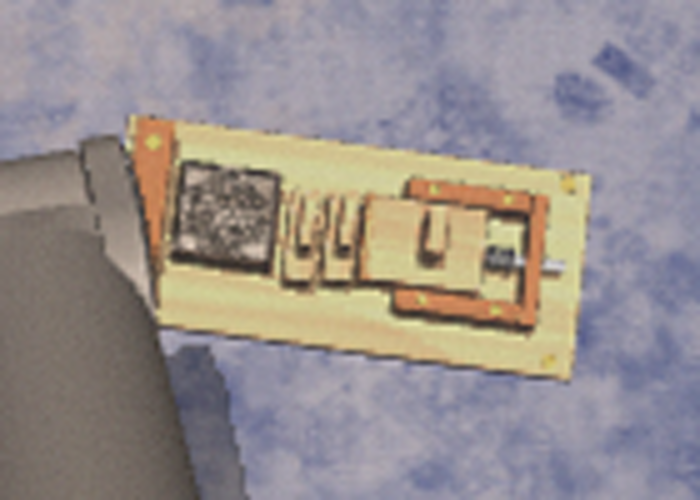

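Both spacers stand upright and square, at crop (303,240) and (340,240), at x -5 and -1.5 mm. Next is the handle at crop (433,235).

>>> send_rows(deltas=[{"dx": 14, "dy": -36, "dz": 0, "rx": 0, "ry": 0, "rz": 0}, {"dx": 28, "dy": -74, "dz": 0, "rx": 0, "ry": 0, "rz": 0}, {"dx": 42, "dy": -112, "dz": 0, "rx": 0, "ry": 0, "rz": 0}, {"dx": 56, "dy": -150, "dz": 0, "rx": 0, "ry": 0, "rz": 0}, {"dx": 70, "dy": -188, "dz": 0, "rx": 0, "ry": 0, "rz": 0}])

```text
clock: 11.13
tcp_pos: [0.5347, -0.0956, 0.1427]
orientation: [2.391, 2.036, 0.0]
contact_force: [1.6, 0.6, -0.8]
grip_width: 0.0518
gripper_force: 0.0
```

>>> send_rows(deltas=[{"dx": 10, "dy": -28, "dz": 0, "rx": 0, "ry": 0, "rz": 0}, {"dx": 14, "dy": -40, "dz": 0, "rx": 0, "ry": 0, "rz": 0}, {"dx": 14, "dy": -40, "dz": 0, "rx": 0, "ry": 0, "rz": 0}, {"dx": 14, "dy": -40, "dz": 0, "rx": 0, "ry": 0, "rz": 0}, {"dx": 14, "dy": -40, "dz": 0, "rx": 0, "ry": 0, "rz": 0}])

```text
clock: 11.55
tcp_pos: [0.5475, -0.1308, 0.1422]
orientation: [-2.388, -2.039, 0.0]
contact_force: [0.3, -0.0, -0.8]
grip_width: 0.0518
gripper_force: 0.0
```

>>> send_rows(deltas=[{"dx": -3, "dy": 0, "dz": -20, "rx": 0, "ry": 0, "rz": 0}, {"dx": -3, "dy": 0, "dz": -45, "rx": 0, "ry": 0, "rz": 0}, {"dx": -3, "dy": 0, "dz": -66, "rx": 0, "ry": 0, "rz": 0}, {"dx": -3, "dy": 0, "dz": -78, "rx": 0, "ry": 0, "rz": 0}, {"dx": -3, "dy": 0, "dz": -78, "rx": 0, "ry": 0, "rz": 0}])

```text
clock: 11.97
tcp_pos: [0.5431, -0.1299, 0.0623]
orientation: [-2.385, -2.039, 0.004]
contact_force: [-0.2, 0.8, -0.2]
grip_width: 0.0523
gripper_force: 0.0
```

>>> send_rows(deltas=[{"dx": 0, "dy": 0, "dz": 0, "rx": 0, "ry": 0, "rz": 0}, {"dx": 0, "dy": 0, "dz": 0, "rx": 0, "ry": 0, "rz": 0}, {"dx": 0, "dy": 0, "dz": 0, "rx": 0, "ry": 0, "rz": 0}, {"dx": 0, "dy": 0, "dz": 0, "rx": 0, "ry": 0, "rz": 0}], jaw=20, newtons=80)

```text
clock: 12.3
tcp_pos: [0.5463, -0.1318, 0.0659]
orientation: [2.388, 2.038, 0.004]
contact_force: [2.4, 1.5, 1.3]
grip_width: 0.0285
gripper_force: 79.3
```

Handle gripped. I'll push slowly along the board's y, (0.157, 0.988).

>>> send_rows(deltas=[{"dx": 0.3, "dy": 2, "dz": 0, "rx": 0, "ry": 0, "rz": 0}, {"dx": 0.6, "dy": 4, "dz": 0, "rx": 0, "ry": 0, "rz": 0}, {"dx": 0.9, "dy": 6, "dz": 0, "rx": 0, "ry": 0, "rz": 0}, {"dx": 1.3, "dy": 8, "dz": 0, "rx": 0, "ry": 0, "rz": 0}, {"dx": 1.6, "dy": 10, "dz": 0, "rx": 0, "ry": 0, "rz": 0}])

```text
clock: 12.72
tcp_pos: [0.5477, -0.1234, 0.0659]
orientation: [2.389, 2.035, 0.002]
contact_force: [1.3, -4.8, 6.0]
grip_width: 0.0285
gripper_force: 80.2
```

>>> send_rows(deltas=[{"dx": 0.3, "dy": 1.5, "dz": 0, "rx": 0, "ry": 0, "rz": 0}, {"dx": 0.5, "dy": 3, "dz": 0, "rx": 0, "ry": 0, "rz": 0}, {"dx": 0.7, "dy": 4.5, "dz": 0, "rx": 0, "ry": 0, "rz": 0}, {"dx": 1, "dy": 6, "dz": 0, "rx": 0, "ry": 0, "rz": 0}, {"dx": 1, "dy": 6, "dz": 0, "rx": 0, "ry": 0, "rz": 0}])

```text
clock: 13.13
tcp_pos: [0.5486, -0.1175, 0.0659]
orientation: [2.389, 2.035, 0.002]
contact_force: [2.3, -3.3, 7.2]
grip_width: 0.0288
gripper_force: 80.3
```

>>> send_rows(deltas=[{"dx": 0.2, "dy": 1, "dz": 0, "rx": 0, "ry": 0, "rz": 0}, {"dx": 0.3, "dy": 2, "dz": 0, "rx": 0, "ry": 0, "rz": 0}, {"dx": 0.5, "dy": 3, "dz": 0, "rx": 0, "ry": 0, "rz": 0}, {"dx": 0.5, "dy": 3, "dz": 0, "rx": 0, "ry": 0, "rz": 0}])

```text
clock: 13.47
tcp_pos: [0.549, -0.115, 0.0659]
orientation: [2.389, 2.035, 0.001]
contact_force: [1.7, -4.5, 6.7]
grip_width: 0.0289
gripper_force: 80.2
```

>>> send_rows(deltas=[{"dx": 0.2, "dy": 1, "dz": 0, "rx": 0, "ry": 0, "rz": 0}, {"dx": 0.3, "dy": 2, "dz": 0, "rx": 0, "ry": 0, "rz": 0}, {"dx": 0.3, "dy": 2, "dz": 0, "rx": 0, "ry": 0, "rz": 0}])

```text
clock: 13.72
tcp_pos: [0.5493, -0.1131, 0.0659]
orientation: [2.389, 2.034, 0.001]
contact_force: [2.2, -5.1, 6.2]
grip_width: 0.0288
gripper_force: 80.2
```

>>> send_rows(deltas=[{"dx": 0.1, "dy": 1, "dz": 0, "rx": 0, "ry": 0, "rz": 0}, {"dx": 0.2, "dy": 1.5, "dz": 0, "rx": 0, "ry": 0, "rz": 0}, {"dx": 0.2, "dy": 1.5, "dz": 0, "rx": 0, "ry": 0, "rz": 0}])

```text
clock: 13.97
tcp_pos: [0.5496, -0.1118, 0.0659]
orientation: [2.389, 2.034, 0.001]
contact_force: [2.0, -5.7, 6.3]
grip_width: 0.0291
gripper_force: 80.1
```

```bash
python3 look.py t4; python3 - <<'E'
from h import *
im,P,f=cam('scene'); cv2.imwrite('pics/s4.png',cv2.resize(im[170:300,260:400],None,fx=4.5,fy=4.5,interpolation=cv2.INTER_CUBIC))
E
```

```text
tabs x,s -5.1 47.5 size [ 8. 29.] ang 89.5 z 85.0 world [551. -43.]
tabs x,s -2.0 29.7 size [ 7. 28.] ang 87.3 z 85.0 world [551.3 -61.1]
tops x,s 0.9 71.4 size [101.  63.] ang 84.4 z 44.0 world [560.7 -20.4]
```

View pics/s4.png

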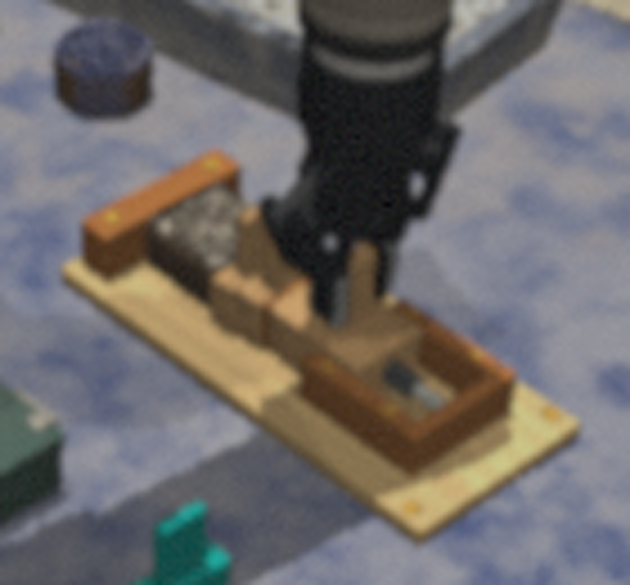

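The pack is closed up: the spacers at (235,270) and (285,300) touch the block, and the block is at or next to the fence. I'll keep pushing until the force rises.

>>> send_rows(deltas=[{"dx": 0.2, "dy": 1, "dz": 0, "rx": 0, "ry": 0, "rz": 0}, {"dx": 0.2, "dy": 1.5, "dz": 0, "rx": 0, "ry": 0, "rz": 0}, {"dx": 0.2, "dy": 1.5, "dz": 0, "rx": 0, "ry": 0, "rz": 0}])

```text
clock: 14.32
tcp_pos: [0.5496, -0.1114, 0.0659]
orientation: [2.389, 2.033, -0.0]
contact_force: [0.9, -9.6, 6.3]
grip_width: 0.0286
gripper_force: 80.0
```

>>> send_rows(deltas=[{"dx": 0.1, "dy": 0.5, "dz": 0, "rx": 0, "ry": 0, "rz": 0}, {"dx": 0.2, "dy": 1, "dz": 0, "rx": 0, "ry": 0, "rz": 0}, {"dx": 0.2, "dy": 1, "dz": 0, "rx": 0, "ry": 0, "rz": 0}])

```text
clock: 14.57
tcp_pos: [0.5496, -0.1114, 0.0659]
orientation: [2.389, 2.031, -0.001]
contact_force: [1.7, -11.4, 5.0]
grip_width: 0.0288
gripper_force: 80.1
```

>>> send_rows(deltas=[{"dx": 0.3, "dy": 1.5, "dz": 0, "rx": 0, "ry": 0, "rz": 0}, {"dx": 0.5, "dy": 3, "dz": 0, "rx": 0, "ry": 0, "rz": 0}, {"dx": 0.5, "dy": 3, "dz": 0, "rx": 0, "ry": 0, "rz": 0}, {"dx": 0.5, "dy": 3, "dz": 0, "rx": 0, "ry": 0, "rz": 0}])

```text
clock: 14.9
tcp_pos: [0.5496, -0.1114, 0.0659]
orientation: [2.389, 2.027, -0.005]
contact_force: [0.7, -19.1, 3.7]
grip_width: 0.0292
gripper_force: 79.8
```

>>> send_rows(deltas=[{"dx": 0, "dy": 0, "dz": 0, "rx": 0, "ry": 0, "rz": 0}, {"dx": 0, "dy": 0, "dz": 0, "rx": 0, "ry": 0, "rz": 0}, {"dx": 0, "dy": 0, "dz": 0, "rx": 0, "ry": 0, "rz": 0}])

```text
clock: 15.15
tcp_pos: [0.5496, -0.1113, 0.0659]
orientation: [2.389, 2.027, -0.005]
contact_force: [1.7, -17.6, 4.9]
grip_width: 0.0289
gripper_force: 79.8
```

```bash
python3 look.py t5
```

```text
tabs x,s -5.2 47.7 size [ 8. 29.] ang 89.4 z 84.0 world [551.  -42.9]
tabs x,s -2.4 30.9 size [ 8. 29.] ang 84.2 z 84.0 world [551.1 -59.9]
tops x,s 1.8 73.1 size [98. 63.] ang 83.7 z 44.0 world [561.9 -18.9]
```

View pics/t5.png

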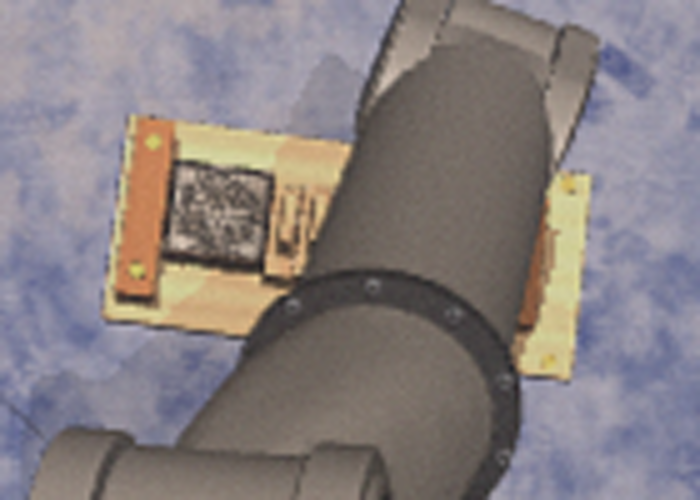

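The block sits square against the fence at crop (215,215), with both spacers packed against it. The bar has stopped at about 20 mm of travel and the push holds steady at 18 N, so I'm handing in.

```bash
python3 -c "
from bench import r
print(r.hand_in())"
```

```text
the job is handed in; nothing more can be done
None
```

I handed the job in with the block pressed square against the fence by two upright spacers; the bar was about 20 mm forward, short of its 26 mm end stop, and held with a steady push of about 18 N. The hand-in gave no verdict.

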